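Close the drill plate onto the knife-scale jig

TASK

Close the drilling jig: pick up the loose drill plate by its knob, tilt it, hook its tongue under the jig's retaining lip and slide it gently home against the stop, then rotate the plate down, without forcing it, until it lies flat in the jig and the spring catch has snapped back over its tail. Then let go; leave everything else on the bench alone.

Things in the scene. Friction and masses are not known exactly. Their poses are not given: they have to be found in the camera images.
- plate: Loose aluminium drill plate, flat on the bench; origin: centre of its underside, z up. Main part x -46 to +60, 60 mm wide (y), 8 mm thick; a thinner, narrower tongue (40 mm wide, 5 mm thick, same underside) is x -60 to -46. Black square knob 24 x 24 mm at its middle, z 8 to 42 mm. 0.14 to 0.28 kg. -x points to the tongue end, +x to the square tail.
- plate_nose (a point): Middle of the lower edge of the plate's tongue (plate frame -60, 0, 0 mm). The tongue meets the stop rigidly: a light touch of 4 to 10 N is enough; do not ram it.
- plate_tail (a point): Middle of the lower edge of the plate's tail (plate frame 60, 0, 0 mm).
- jig: Base of the drilling jig: dark steel plate 220 x 110 mm, bolted down; origin under it, on the bench. It carries the nest, a carriage clamped anywhere from 12 mm back to 12 mm forward along the base's x (not measured: look or feel; it does not move under working forces). Nest frame = jig frame shifted along x by that unknown amount; y and z are shared. Lip end at -x, catch end at +x.
- catch (a joint): Steel spring catch at the nest's +x end, 24 mm wide: 0 = closed, to 0.007 m pushed back to +x; springs back (2 N + 300 N/m). Tooth's lower front edge at nest x 58, z 29.5 mm (3 mm over the pocket); above it a 65 degree ramp, z 31.5 to 38: the descending tail pushes it back (4 to 10 N down at the tail), then it snaps over the plate. Housing behind: x 82 to 94, top z = 37.
- scale_a: Bystander, to be left alone: white slab (spare knife scale), 85 x 26 x 6 mm, lying by the task area. Origin under it.
- scale_b: Bystander, to be left alone: second white slab, 85 x 26 x 6 mm. Origin under it.
- screwdriver: Bystander, to be left alone: screwdriver lying on the bench. Origin under it.
- hammer: Bystander, to be left alone: hammer lying on the left. Origin under it.
- wrench: Bystander, to be left alone: wrench lying on the right, near the robot. Origin under it.
- spray_can: Bystander, to be left alone: spray can, 66 mm across, 180 mm high. Origin under it.
- jar: Bystander, to be left alone: glass jar, 52 mm across, 75 mm high. Origin under it.
- tin: Bystander, to be left alone: yellow tin, 60 mm across, 100 mm high. Origin under it.
- floor (a point): A point of the base (jig frame 0, 0, 20 mm), at the height of the nest's floor. Nest frame: floor (two rails, |y| 17 to 38 mm) z = 20; stop face x = -61, tail wall x = 61, top z = 29: 2 mm lengthwise play for the seated plate (its x along the jig's x, origin within 1 mm of nest x = 0). Side guides at |y| = 32.5, x -35 to 45, bevelled outwards, up to z = 32: 2.5 mm play a side.
- lip_mean (a point): A point of the base (jig frame -51, 0, 28 mm): where the lip's lower free edge would be with the nest in mid-range. The lip, 60 mm wide, 6 mm thick (z 28 to 34), overhangs the last 10 mm before the stop, 8 mm above the floor. With its tongue on the floor against the stop the plate can tilt (tail up) at most 15 degrees; 10 to 13 degrees clears the catch and its housing.
Not all that is in view belongs to the job. Of the things that look like the plate, take the one that is farthest to the robot's right at the start.

How it is judged:
On the way:
1. the plate, still tilted by 5 degrees or more, has its tongue down on the floor at the lip end of the jig (within 4 mm of the floor) (x of plate_nose in the frame of jig between -0.08 and -0.045 m and z of plate_nose in the frame of jig below 0.024 m and z of plate_tail in the frame of jig above 0.029 m and angle between plate's own z axis and vertical between 0.087 and 0.5 rad), for 0.1 s.
At the end, for the whole second after the job is handed in: The plate lies still and flat in the jig's pocket, tongue at the lip end (tongue and tail edges within 2.5 mm of the pocket floor, tilt under 3 degrees, so the tongue is under the lip), and the catch has sprung back to within 1.5 mm of closed, over its tail (x of plate in the frame of jig between -0.0145 and 0.0145 m and y of plate in the frame of jig between -0.005 and 0.005 m and z of each of plate_nose, plate_tail in the frame of jig below 0.0225 m and z of plate_tail in the frame of jig above 0.018 m and x of plate_nose in the frame of jig below -0.044 m and angle between the x axis of plate and the x axis of jig, either way round below 0.08 rad and angle between plate's own z axis and vertical below 0.05 rad and value of joint catch below 0.0015 m and linear speed of plate below 0.01 m/s); the robot touches nothing.
It fails at once if the tongue is rammed against the stop or wrenched against the lip (more than 20 N), or the plate is forced anywhere against the jig (more than 40 N) (contact force between plate and nest_c7 above 20 N or contact force between plate and nest_c8 above 20 N or contact force between plate and jig above 40 N).
It fails at once if the robot itself pushes on the jig or its catch with more than 40 N (contact force between any of the fingers, the arm and jig above 40 N).
It fails at once if one of the other things on the bench is moved more than 20 mm (distance of any of scale_a, scale_b, screwdriver, hammer, wrench, spray_can, jar, tin from where it was at the start of the episode above 0.02 m).
It also fails if it takes over 54 s, if anything falls off the work surface, if the arm or the gripper's body presses on something with over 40 N, if the wrist force passes 120 N, or if a joint passes its speed limit or range.

ROBOT

A 6-joint arm with a two-finger parallel gripper is mounted at the origin on the work surface. World frame = base frame: x ahead of the robot, y to its left, z up, the work surface at z = 0. Lengths are in m, angles in rad, forces in N, time in s.
With the tool pointing down it reaches from about 0.35 to 0.975 m from the base axis. Payload 7.1 kg.
Tool frame: the origin (TCP) lies at the very end of the fingers, on their centre line; the grasp point (between the pads) lies r.grasp_offset behind it (r.grasp_offset is the distance from the TCP to the grasp point, in m); z points along the fingers, y is the line along which they close (so a half turn about z gives the same grasp; the last joint's range is limited). The gripper opens to 88 mm and grips with 3 to 60 N. Pads are 20 mm wide; open, the fingers measure 115 mm over their backs; the gripper's body (75 mm by 178 mm) begins 61 mm behind the grasp point.
Start: joints at [-0.019, 0.423, 1.63, -0, 1.089, -0.019], TCP at [0.625, 0, 0.223] pointing down, gripper open.
Joint ranges: [-3, 3], [-0.9, 2.11], [0.09, 2.58], [-1.31, 4.45], [0.11, 2.69], [-2.54, 2.54]. Speed limits (rad/s): [2.39, 2.39, 3.01, 3.14, 3.14, 3.14].

INTERFACE

Orientations are given as a 3x3 rotation matrix whose columns are the frame's x, y, z axes.
In Python, from station import readout, get_image, finish_job, r gives the robot as it stands.
- The arm moves only by the shell command python3 -m crank 'ROWS'. ROWS is JSON, a list of rows, each an object of numbers: "tx", "ty", "tz": the shift along the tool's x, y, z in mm; "ax", "ay", "az": the turn, a rotation vector about the tool's x, y, z in rad; "hand": the closure in counts, from 0 (fully open) to 255 (shut). In form: [{"tx": .., "ty": .., "tz": .., "ax": .., "ay": .., "az": .., "hand": ..}, ...]. A call has 1 to 10 rows; each row is the pose to reach, as a shift and turn from the pose commanded when the call began, along the tool's axes at that moment; what a row does not reach only later rows make up. A row lasts 1/12 s, in which the tool goes at most 41.7 mm and 7.16 degrees, less where a joint would pass 70% of its speed; a pose out of reach is approached as far as the arm can. A call with a gripper value outside its range is refused whole. The fingers move at their own pace and stop on an object; the grip force is fixed at half the most. Time passes only in rows, so rows that repeat a pose let the fingers close. It gives the time, the measured TCP pose, the force, the opening and the grip force at its end, in the units of the state.
- readout.read_state(): the state, without advancing time (a new reading comes with each control period).
- get_image(name): name is "scene" or "side" or "wrist"; returns a dict with "pixels" (480x640x3 uint8, blue, green, red), "z_map" (480x640 float32, m along the optical axis (not along the pixel's ray), 0 where there is no reading), "fx", "fy", "cx", "cy" (pixels), "k1" (the pictures are not rectified: a ray, as slopes to the right and down, at radius r is drawn at 1 + k1 r^2 times it, then the intrinsics apply), "R" (3x3) and "t" (3): a world point X has camera coordinates R X + t; the wrist camera has in their place "tool_from_camera" (4x4, takes a point from camera to tool coordinates, whose origin is the TCP and whose axes are the flange's). Camera axes: x right, y down, z forward; pixel columns grow to the right and rows downward; lengths in m; the calibration is good to about 2 mm. A picture is of the moment at which its call begins: read the wrist's pose just before it.
- finish_job(): hands the job in; it is judged then, once.
The state is a dict: "time": time; "joint_positions": joint angles; "qd": joint speeds; "effort": joint torques, N m; "tool_pos": TCP position; "ee_rot": TCP orientation; "wrist_force": force on the tool from outside, world axes, zero at the start; "wrist_torque": the same for the moment, N m; "width": finger opening in m; "finger_force": force on a finger pad.
Only numpy, scipy, OpenCV 4.12 (cv2) and the standard library are available. Lean on these libraries where they do the work, as an engineer would, in place of code of your own. Each camera call takes 0.05 s, during which the arm holds its last target. There are 200 camera calls.

## Working session

There is one attempt and no reset: what is moved stays moved. The work goes in short steps, Python scripts to look and compute and a shell command to move; the robot and the scene stay as the last step left them, time stands still between calls to the robot, and variables do not carry over. Pictures are saved under pics/ and viewed, at most 10 in all, crops included, and the job is handed in when it is done.

```bash
ls; mkdir -p pics
cat > h.py <<'E'
import numpy as np, cv2
from station import readout, get_image, r
def cam(name):
    s=readout.read_state(); g=get_image(name)
    if name=="wrist":
        T=np.array(g["tool_from_camera"]); Rt=np.array(s["ee_rot"]); p=np.array(s["tool_pos"])
        Rwc=Rt@T[:3,:3]; c=Rt@T[:3,3]+p
        g["R"]=Rwc.T; g["t"]=-Rwc.T@c
    return {k:np.array(v) for k,v in g.items()}
def save(g,n): np.savez(n+".npz",**g); cv2.imwrite("pics/%s.png"%n,g["pixels"])
def load(n): return dict(np.load(n+".npz"))
def ray(g,u,v):
    x=(u-g["cx"])/g["fx"]; y=(v-g["cy"])/g["fy"]; a,b=x,y
    for _ in range(20):
        f=1+g["k1"]*(a*a+b*b); a,b=x/f,y/f
    d=g["R"].T@np.array([a,b,np.ones_like(a)]).reshape(3,-1); c=-g["R"].T@g["t"]
    return c,d
def plane(g,u,v,z):
    c,d=ray(g,float(u),float(v)); d=d[:,0]; return c+d*(z-c[2])/d[2]
def cloud(g):
    v,u=np.mgrid[0:480,0:640].astype(float)
    c,d=ray(g,u.ravel(),v.ravel()); z=g["z_map"].ravel()
    P=c[:,None]+d*z; P[:,z<=0]=np.nan
    return P.T.reshape(480,640,3)
def proj(g,X):
    p=g["R"]@X+g["t"]; a,b=p[:2]/p[2]; f=1+g["k1"]*(a*a+b*b)
    return g["fx"]*a*f+g["cx"],g["fy"]*b*f+g["cy"]
E
python3 - <<'E'
from h import *
for n in("scene","side"):
    g=cam(n); save(g,n+"0"); print(n,-g["R"].T@g["t"],g["R"][2],g["k1"])
a=cv2.imread("pics/scene0.png");b=cv2.imread("pics/side0.png")
print(r.grasp_offset); print(readout.read_state())
E
```

```text
pics
scene [0.73043001 0.5828493  1.1355028 ] [-0.23563698 -0.45688478 -0.85774793] 0.010503352113219021
side [ 0.19507153 -0.84390686  0.94678256] [ 0.18874316  0.68920941 -0.69954729] -0.12726288223965088
0.0187
{'time': 0.1, 'joint_positions': array([-1.90173646e-02,  4.23780967e-01,  1.63059897e+00, -1.50287298e-05,
        1.08856441e+00, -1.90196189e-02]), 'qd': array([-0.00097726, -0.00020346, -0.00339964, -0.00077879,  0.00044319,
        0.00038629]), 'effort': array([ 6.49496542e-04, -5.45618248e+01, -2.74323839e+01,  6.46709581e-02,
        1.88581715e-02,  1.54216096e-06]), 'tool_pos': array([6.24511700e-01, 2.00299442e-05, 2.21974823e-01]), 'ee_rot': array([[-9.22465145e-06,  9.99999086e-01, -1.35169909e-03],
       [ 1.00000000e+00,  9.24140956e-06,  1.23915612e-05],
       [ 1.24040415e-05, -1.35169898e-03, -9.99999086e-01]]), 'wrist_force': array([-0.04983087,  0.59088371,  0.11126446]), 'wrist_torque': array([-0.02715998,  0.03474983,  0.00285241]), 'finger_force': 0.0, 'width': 0.08764511110620381}
```

View pics/scene0.png

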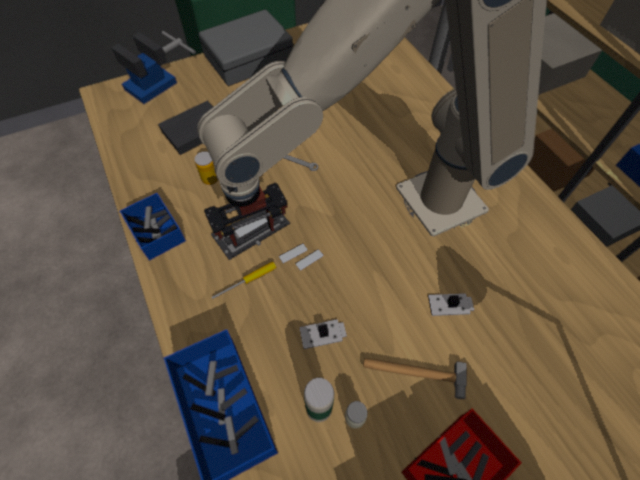

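View pics/side0.png

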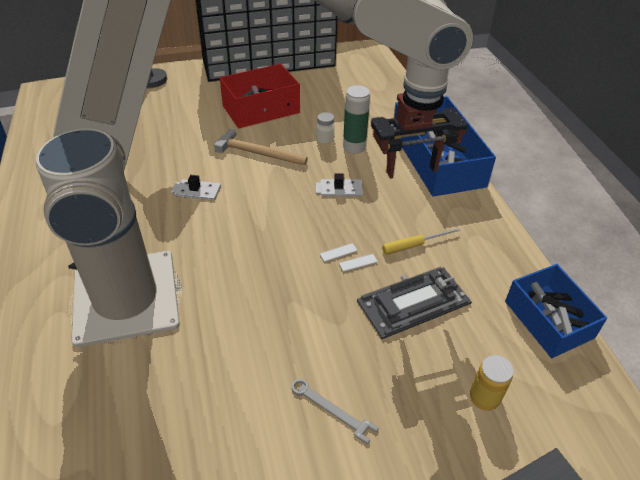

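Plate look-alikes: plate A at scene (323,333) / side (339,187); plate B at scene (452,303) / side (195,188). The jig is at scene (248,222) / side (415,300). The white patch inside the jig, side (417,297), still has to be identified. Next I'll measure positions and check crops.

Run:
```python
from h import *
s=load("scene0"); d=load("side0")
for nm,g,uv in(("A",s,(323,328)),("A",d,(339,177)),("B",s,(453,298)),("B",d,(194,179))): print(nm,plane(g,*uv,0.042), cloud(g)[uv[1],uv[0]])
P=cloud(d)
for u,v in((417,297),(395,300),(378,319),(440,290)): print(u,v,P[v,u])
def crop(g,u,v,w=48,h=36,W=400): return cv2.resize(g["pixels"][v-h:v+h,u-w:u+w],(W,W*h//w),interpolation=cv2.INTER_CUBIC)
a=np.hstack([crop(d,339,187),crop(s,323,333)]);b=np.hstack([crop(d,415,300,64,48),crop(d,195,188)])
cv2.imwrite("pics/c1.png",np.vstack([a,b]))
```

```text
A [0.54490078 0.23493541 0.042     ] [0.5447319  0.23461872 0.04100464]
A [0.54345317 0.23057229 0.042     ] [0.54336295 0.23029403 0.04223431]
B [0.18852917 0.31540123 0.042     ] [0.18911276 0.31568925 0.04317762]
B [0.18702563 0.31088834 0.042     ] [0.18702497 0.3109832  0.04192568]
417 297 [ 0.59966257 -0.16648655  0.02039038]
395 300 [ 0.55361583 -0.15921492  0.01586901]
378 319 [ 0.50529737 -0.19242703  0.00879544]
440 290 [ 0.65846583 -0.15517554  0.01265388]
```

View pics/c1.png

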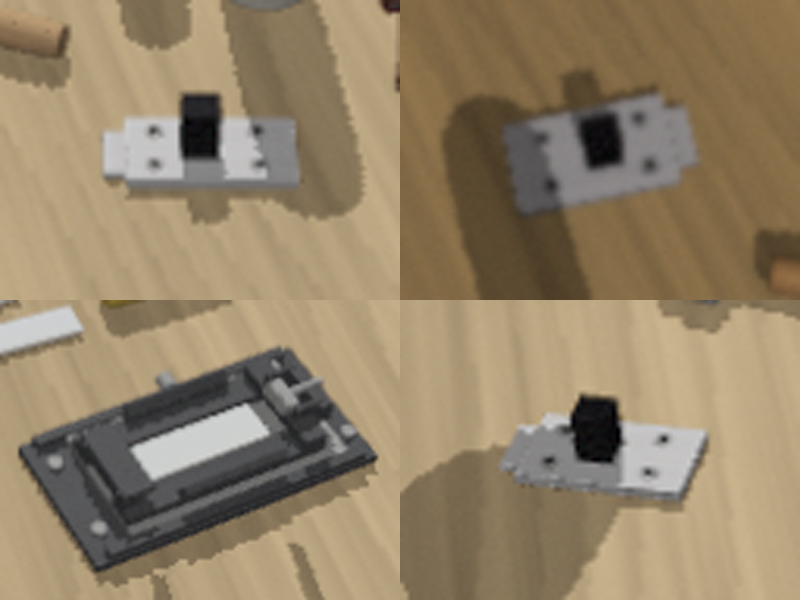

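Crop: plate A (top row) has its tongue towards the robot. Plate B (bottom right) lies at y≈0.31 and x≈0.19, which is further left, so A (y≈0.23) is the one to take. The jig's lip end faces the robot and its catch is at the far (+x) end. The white patch measures z≈20 mm, so it is the pocket floor. Next, a look at the jig with the wrist camera.

```bash
python3 -m crank '[{"tx":-40},{"tx":-80},{"tx":-120},{"tx":-160,"ty":-15},{"tx":-165,"ty":-25},{"tx":-165,"ty":-25}]'
python3 - <<'E'
from h import *
g=cam("wrist"); save(g,"w1"); print(g["tool_from_camera"],g["fx"])
E
python3 -m crank '[{"ty":-30},{"ty":-60},{"ty":-60},{"ty":-60}]'
python3 - <<'E'
from h import *
g=cam("wrist"); save(g,"w2")
a=load("w1")["pixels"];cv2.imwrite("pics/w12.png",np.hstack([cv2.resize(a,(400,300)),cv2.resize(g["pixels"],(400,300))]))
E
```

```text
[[ 1.53348216e-03 -9.54104912e-01 -2.99468639e-01  8.13995740e-02]
 [ 9.99998736e-01  1.58869202e-03  5.91092524e-05  1.22992127e-03]
 [ 4.19367009e-04 -2.99468351e-01  9.54106142e-01 -1.62609775e-01]
 [ 0.00000000e+00  0.00000000e+00  0.00000000e+00  1.00000000e+00]] 403.47617628234804schema error: expected keys tx, ty, tz, ax, ay, az, hand
schema error: expected keys tx, ty, tz, ax, ay, az, hand
```

View pics/w12.png

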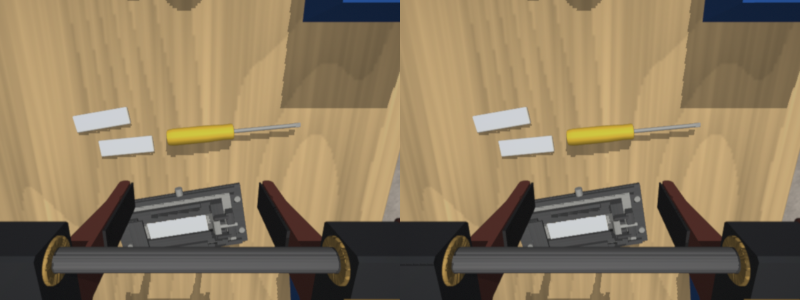

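The keys must all be given in every row, so neither move ran. The picture is from the start pose, with the jig at about (185,215) of the half-size image. I'll shift about 130 mm to bring it to the centre.

```bash
python3 -m crank '[{"tx":-40,"ty":-10,"tz":0,"ax":0,"ay":0,"az":0,"hand":0},{"tx":-80,"ty":-20,"tz":0,"ax":0,"ay":0,"az":0,"hand":0},{"tx":-110,"ty":-50,"tz":0,"ax":0,"ay":0,"az":0,"hand":0},{"tx":-115,"ty":-50,"tz":0,"ax":0,"ay":0,"az":0,"hand":0},{"tx":-115,"ty":-50,"tz":0,"ax":0,"ay":0,"az":0,"hand":0}]'
python3 - <<'E'
from h import *
g=cam("wrist"); save(g,"w1")
E
python3 -m crank '[{"tx":-20,"ty":30,"tz":0,"ax":0,"ay":0,"az":0,"hand":0},{"tx":-20,"ty":50,"tz":0,"ax":0,"ay":0,"az":0,"hand":0},{"tx":-20,"ty":50,"tz":0,"ax":0,"ay":0,"az":0,"hand":0},{"tx":-20,"ty":50,"tz":0,"ax":0,"ay":0,"az":0,"hand":0}]'
python3 - <<'E'
from h import *
g=cam("wrist"); save(g,"w2")
o=[]
for n in("w1","w2"):
    g=load(n); u,v=[int(x) for x in proj(g,np.array([.595,-.165,.02]))]; print(n,u,v)
    x0=min(max(u-100,0),440);y0=min(max(v-90,0),280); print(x0,y0)
    o.append(cv2.resize(g["pixels"][y0:y0+200,x0:x0+200],(400,400),interpolation=cv2.INTER_CUBIC))
cv2.imwrite("pics/w12b.png",np.hstack(o))
E
```

```text
time: 0.62
tool_pos: [0.5738, -0.1168, 0.2226]
ee_rot: [[0.003, 1.0, -0.001], [1.0, -0.003, 0.0], [0.0, -0.001, -1.0]]
wrist_force: [0.5, 0.0, -0.4]
width: 0.0879
finger_force: 0.0
time: 1.0
tool_pos: [0.6262, -0.1337, 0.2222]
ee_rot: [[-0.001, 1.0, -0.0], [1.0, 0.001, 0.0], [0.0, -0.0, -1.0]]
wrist_force: [-0.9, 0.2, -0.5]
width: 0.088
finger_force: 0.0
w1 334 258
234 168
w2 279 241
179 151
```

View pics/w12b.png

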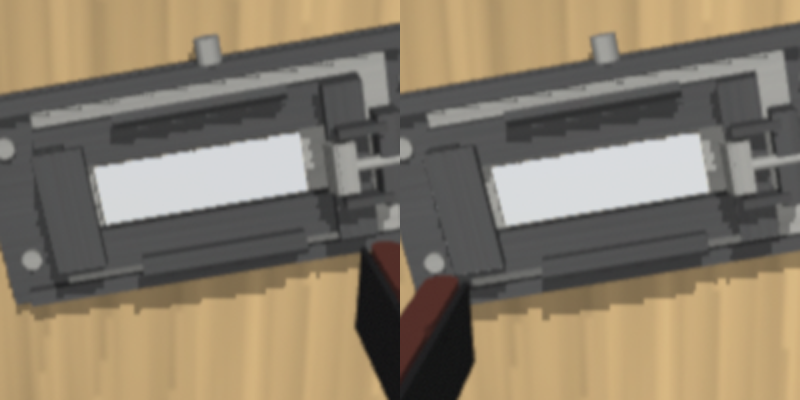

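The lip block is the dark bar at left, crop (35–107,147–275), catch tooth at (345,165), and the white pocket floor lies between them. I'll fit the pose from the wrist depth.

Run:
```python
from h import *
z34=.034
for n,pts in(("w1",[(274,241.5),(287.5,302),(251.5,243),(265,305.5)]),("w2",[(219,224.5),(231.5,285)])):
    g=load(n); print(n,[plane(g,*p,z34).round(4) for p in pts])
    P=cloud(g).reshape(-1,3); px=g["pixels"].reshape(-1,3).astype(int)
    m=(abs(P[:,0]-.6)<.16)&(abs(P[:,1]+.165)<.1)&(P[:,2]>.004)&(P[:,2]<.06)
    # sat-based: exclude wood
    Q=P[m]; print(np.histogram(Q[:,2],bins=np.arange(.004,.05,.002)))
    for lo,hi,nm in((.004,.013,"base"),(.0325,.0365,"lip"),(.018,.022,"floor"),(.030,.0325,"guide")):
        q=Q[(Q[:,2]>lo)&(Q[:,2]<hi)]
        H=np.zeros((400,640),np.uint8); ij=((q[:,:2]-[.44,-.265])/.0005).astype(int); ok=(ij>=0).all(1)&(ij[:,0]<640)&(ij[:,1]<400); ij=ij[ok]
        H[ij[:,1],ij[:,0]]=255; H=cv2.morphologyEx(H,cv2.MORPH_CLOSE,np.ones((5,5)))
        k,l,st,ce=cv2.connectedComponentsWithStats(H)
        for i in range(1,k):
            if st[i,4]>150:
                c=np.argwhere(l==i)[:,::-1].astype(np.float32); (cx,cy),(w,h),a=cv2.minAreaRect(c)
                print(nm,len(c),"c",(.44+cx*.0005).round(4) if 0 else round(.44+cx*.0005,4),round(-.265+cy*.0005,4),"wh",round(w/2,1),round(h/2,1),"a",round(a,1))
```

```text
w1 [array([ 0.5389, -0.1433,  0.034 ]), array([ 0.55  , -0.2038,  0.034 ]), array([ 0.5184, -0.1447,  0.034 ]), array([ 0.5283, -0.2075,  0.034 ])]
(array([  86,  943, 2948, 1041, 2759, 2560,  560, 3515, 3530,  246,  178,
        456, 1061, 1065,  643, 1315,  646,  538,   91,    0,    0,    0]), array([0.004, 0.006, 0.008, 0.01 , 0.012, 0.014, 0.016, 0.018, 0.02 ,
       0.022, 0.024, 0.026, 0.028, 0.03 , 0.032, 0.034, 0.036, 0.038,
       0.04 , 0.042, 0.044, 0.046, 0.048]))
base 23643 c 0.5975 -0.1609 wh 220.8 113.9 a 10.0
base 260 c 0.6564 -0.1976 wh 16.4 5.1 a 8.1
base 1176 c 0.6503 -0.1555 wh 11.7 31.8 a 11.1
lip 5585 c 0.5324 -0.1749 wh 24.5 60.5 a 10.1
lip 232 c 0.6534 -0.151 wh 25.7 10.9 a 74.8
floor 28270 c 0.5908 -0.1645 wh 143.1 77.0 a 10.3
guide 1639 c 0.6064 -0.201 wh 79.7 7.6 a 10.7
guide 541 c 0.6684 -0.1816 wh 18.2 14.4 a 4.8
guide 790 c 0.6595 -0.127 wh 21.1 26.7 a 10.8
guide 1564 c 0.5925 -0.1242 wh 79.3 6.7 a 10.5
w2 [array([ 0.5425, -0.1444,  0.034 ]), array([ 0.5504, -0.2032,  0.034 ])]
(array([  68,  900, 2921, 1112, 2842, 2573,  538, 3646, 3787,  193,  165,
   
[... 154 characters left out ...]
, 0.024, 0.026, 0.028, 0.03 , 0.032, 0.034, 0.036, 0.038,
       0.04 , 0.042, 0.044, 0.046, 0.048]))
base 21833 c 0.5977 -0.1626 wh 221.2 110.5 a 9.8
base 602 c 0.5445 -0.2184 wh 38.3 7.3 a 8.7
base 291 c 0.6554 -0.1978 wh 21.0 7.3 a 18.0
base 422 c 0.5413 -0.1743 wh 5.9 31.6 a 6.3
base 978 c 0.6493 -0.1552 wh 11.1 32.6 a 10.5
lip 5661 c 0.5328 -0.1751 wh 24.9 60.4 a 10.6
lip 195 c 0.6531 -0.1514 wh 26.3 10.6 a 75.7
floor 28684 c 0.5873 -0.1652 wh 136.4 76.8 a 10.3
guide 1618 c 0.606 -0.2008 wh 79.4 7.7 a 9.7
guide 652 c 0.6684 -0.1817 wh 17.3 14.8 a 8.7
guide 195 c 0.6702 -0.1605 wh 13.2 10.8 a 9.5
guide 968 c 0.6583 -0.1238 wh 17.7 19.6 a 9.5
guide 1598 c 0.5925 -0.1248 wh 79.6 7.1 a 10.3
```

Jig: yaw 10.2° and nest origin ≈ (0.5945, −0.1637). The guides and the lip agree to 0.3 mm, so the nest is shifted about −3 mm. Now the plate.

```bash
python3 -m crank '[{"tx":40,"ty":-8,"tz":0,"ax":0,"ay":0,"az":0,"hand":0},{"tx":80,"ty":-16,"tz":0,"ax":0,"ay":0,"az":0,"hand":0},{"tx":120,"ty":-24,"tz":0,"ax":0,"ay":0,"az":0,"hand":0},{"tx":160,"ty":-32,"tz":0,"ax":0,"ay":0,"az":0,"hand":0},{"tx":200,"ty":-40,"tz":0,"ax":0,"ay":0,"az":0,"hand":0},{"tx":240,"ty":-48,"tz":0,"ax":0,"ay":0,"az":0,"hand":0},{"tx":280,"ty":-56,"tz":0,"ax":0,"ay":0,"az":0,"hand":0},{"tx":320,"ty":-64,"tz":0,"ax":0,"ay":0,"az":0,"hand":0},{"tx":360,"ty":-80,"tz":0,"ax":0,"ay":0,"az":0,"hand":0},{"tx":390,"ty":-80,"tz":0,"ax":0,"ay":0,"az":0,"hand":0}]'; python3 -m crank '[{"tx":5,"ty":0,"tz":0,"ax":0,"ay":0,"az":0,"hand":0},{"tx":5,"ty":0,"tz":0,"ax":0,"ay":0,"az":0,"hand":0}]';  cat > pl.py <<'E'
from h import *
import sys
n=sys.argv[1]; g=cam("wrist"); save(g,n); C=cloud(g); P=C.reshape(-1,3); b=g["pixels"].reshape(-1,3).astype(int)
m=(np.hypot(P[:,0]-.544,P[:,1]-.232)<.1)&(P[:,2]>.003)&(P[:,2]<.05); Q=P[m]
for lo,hi,nm in((.0065,.012,"main"),(.0035,.0062,"tongue"),(.036,.047,"knob")):
    q=Q[(Q[:,2]>lo)&(Q[:,2]<hi)]; H=np.zeros((440,440),np.uint8); ij=((q[:,:2]-[.434,.122])/.0005).astype(int); H[ij[:,1],ij[:,0]]=255
    H=cv2.morphologyEx(H,cv2.MORPH_CLOSE,np.ones((5,5))); k,l,st,ce=cv2.connectedComponentsWithStats(H); i=1+np.argmax(st[1:,4])
    (cx,cy),(w,h),a=cv2.minAreaRect(np.argwhere(l==i)[:,::-1].astype(np.float32)); print(nm,len(q),np.median(q[:,2]).round(4),round(.434+cx*.0005,4),round(.122+cy*.0005,4),round(w/2,1),round(h/2,1),round(a,1))
E
python3 pl.py w3;  python3 -m crank '[{"tx":-20,"ty":-30,"tz":0,"ax":0,"ay":0,"az":0,"hand":0},{"tx":-20,"ty":-40,"tz":0,"ax":0,"ay":0,"az":0,"hand":0},{"tx":-20,"ty":-40,"tz":0,"ax":0,"ay":0,"az":0,"hand":0}]'; python3 pl.py w4
python3 - <<'E'
from h import *
cv2.imwrite("pics/w34.png",np.hstack([cv2.resize(load(n)["pixels"],(400,300)) for n in("w3","w4")]))
E
```

```text
time: 1.88
tool_pos: [0.5412, 0.2578, 0.2226]
ee_rot: [[-0.002, 1.0, -0.002], [1.0, 0.002, -0.0], [-0.0, -0.002, -1.0]]
wrist_force: [0.9, 0.4, -0.9]
width: 0.0878
finger_force: 0.0
time: 2.05
tool_pos: [0.5437, 0.2623, 0.2227]
ee_rot: [[-0.004, 1.0, -0.0], [1.0, 0.004, 0.0], [0.0, -0.0, -1.0]]
wrist_force: [0.0, -0.1, -0.4]
width: 0.0878
finger_force: 0.0
main 5587 0.0086 0.5507 0.2347 60.8 111.8 76.1
tongue 475 0.0054 0.4949 0.2488 39.8 14.1 76.0
knob 737 0.0425 0.5463 0.2362 24.3 24.2 76.7
time: 2.35
tool_pos: [0.5026, 0.2379, 0.2224]
ee_rot: [[0.002, 1.0, -0.002], [1.0, -0.002, -0.001], [-0.001, -0.002, -1.0]]
wrist_force: [-0.1, 0.4, -1.1]
width: 0.0878
finger_force: 0.0
main 5896 0.0086 0.5521 0.2342 60.5 107.6 76.2
tongue 534 0.0054 0.4957 0.2483 40.4 15.7 77.0
knob 781 0.0424 0.5462 0.2359 24.5 24.3 76.3
```

View pics/w34.png

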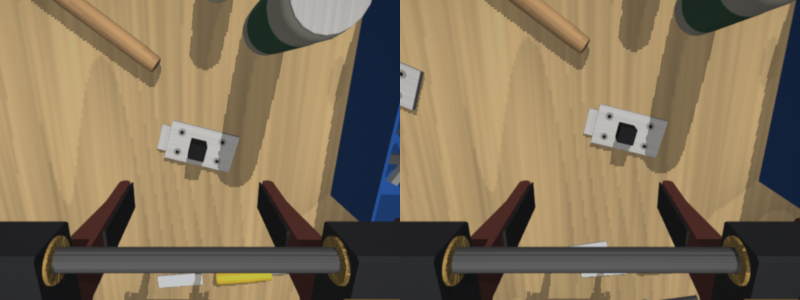

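Wrist views: the plate is at half-size (197,147) in the first and (625,132) in the second; the tongue is on the robot's side and the can stays clear. From both views the knob is at (0.5462, 0.236), top z≈42.4 mm, yaw −13.8°, and the sizes fit. I'll grip across the plate's x faces, so the pitch is held rigidly.

```bash
cat > d.py <<'E'
import sys
from h import *
from scipy.spatial.transform import Rotation as Ro
# d.py x y z yaw tilt(deg): shift/turn from measured pose to TCP target; yaw of plate x; tail-up tilt
x,y,z,yw,ti=map(float,sys.argv[1:6]); s=readout.read_state(); R=np.array(s["ee_rot"]); p=np.array(s["tool_pos"])
Rp=(Ro.from_euler("z",yw,degrees=True)*Ro.from_euler("y",-ti,degrees=True)).as_matrix()
Rt=np.c_[Rp[:,1],Rp[:,0],-Rp[:,2]]
print("t",(R.T@(np.array([x,y,z])-p)*1000).round(2),"a",Ro.from_matrix(R.T@Rt).as_rotvec().round(4),"F",np.round(s["wrist_force"],1),"w",round(s["width"],4),"t",s["time"])
E
python3 -m crank '[{"tx":0,"ty":20,"tz":30,"ax":0,"ay":0,"az":0.12,"hand":0},{"tx":-2,"ty":41,"tz":65,"ax":0,"ay":0,"az":0.241,"hand":0},{"tx":-4,"ty":41,"tz":100,"ax":0,"ay":0,"az":0.241,"hand":0},{"tx":-4,"ty":41,"tz":130,"ax":0,"ay":0,"az":0.241,"hand":0},{"tx":-4,"ty":41,"tz":140,"ax":0,"ay":0,"az":0.241,"hand":0},{"tx":-4,"ty":41,"tz":140,"ax":0,"ay":0,"az":0.241,"hand":0},{"tx":-4,"ty":41,"tz":140,"ax":0,"ay":0,"az":0.241,"hand":0},{"tx":-4,"ty":41,"tz":140,"ax":0,"ay":0,"az":0.241,"hand":0}]' && python3 d.py .5462 .236 .012 -13.8 0
```

```text
time: 3.07
tool_pos: [0.5476, 0.2365, 0.0846]
ee_rot: [[0.239, 0.971, 0.003], [0.971, -0.239, 0.001], [0.002, 0.003, -1.0]]
wrist_force: [-0.0, -0.0, 0.0]
width: 0.0876
finger_force: 0.0
t [-1.   -1.43 72.57] a [ 0.0026 -0.0019 -0.0003] F [-0. -0.  0.] w 0.0876 t 3.0667
```

```bash
python3 -m crank '[{"tx":-1,"ty":-1,"tz":30,"ax":0,"ay":0,"az":0,"hand":0},{"tx":-1,"ty":-1,"tz":55,"ax":0,"ay":0,"az":0,"hand":0},{"tx":-1,"ty":-1,"tz":68,"ax":0,"ay":0,"az":0,"hand":0},{"tx":-1,"ty":-1,"tz":72,"ax":0,"ay":0,"az":0,"hand":0},{"tx":-1,"ty":-1,"tz":72,"ax":0,"ay":0,"az":0,"hand":0},{"tx":-1,"ty":-1,"tz":72,"ax":0,"ay":0,"az":0,"hand":0}]'; python3 d.py .5462 .236 .012 -13.8 0;  python3 -m crank '[{"tx":0,"ty":0,"tz":0,"ax":0,"ay":0,"az":0,"hand":130},{"tx":0,"ty":0,"tz":0,"ax":0,"ay":0,"az":0,"hand":130},{"tx":0,"ty":0,"tz":0,"ax":0,"ay":0,"az":0,"hand":140},{"tx":0,"ty":0,"tz":0,"ax":0,"ay":0,"az":0,"hand":150},{"tx":0,"ty":0,"tz":0,"ax":0,"ay":0,"az":0,"hand":170},{"tx":0,"ty":0,"tz":0,"ax":0,"ay":0,"az":0,"hand":190},{"tx":0,"ty":0,"tz":0,"ax":0,"ay":0,"az":0,"hand":220},{"tx":0,"ty":0,"tz":0,"ax":0,"ay":0,"az":0,"hand":255},{"tx":0,"ty":0,"tz":0,"ax":0,"ay":0,"az":0,"hand":255},{"tx":0,"ty":0,"tz":0,"ax":0,"ay":0,"az":0,"hand":255}]'; python3 d.py .5462 .236 .2 -13.8 0
```

```text
time: 3.57
tool_pos: [0.5458, 0.2358, 0.012]
ee_rot: [[0.239, 0.971, 0.002], [0.971, -0.239, 0.001], [0.001, 0.002, -1.0]]
wrist_force: [-0.6, 0.3, -0.2]
width: 0.088
finger_force: 0.0
t [0.33 0.33 0.02] a [ 0.0016 -0.0012 -0.    ] F [-0.6  0.3 -0.2] w 0.088 t 3.5667
time: 4.4
tool_pos: [0.5447, 0.2353, 0.0106]
ee_rot: [[0.239, 0.971, -0.0], [0.971, -0.239, -0.0], [-0.0, -0.0, -1.0]]
wrist_force: [-0.0, 0.4, 0.4]
width: 0.0244
finger_force: 0.0
t [   1.05    1.23 -189.39] a [-0.0001  0.0001 -0.0002] F [-0.   0.4  0.4] w 0.0244 t 4.4
```

```bash
python3 -m crank '[{"tx":0,"ty":0,"tz":0,"ax":0,"ay":0,"az":0,"hand":255},{"tx":0,"ty":0,"tz":0,"ax":0,"ay":0,"az":0,"hand":255},{"tx":0,"ty":0,"tz":0,"ax":0,"ay":0,"az":0,"hand":255},{"tx":0,"ty":0,"tz":0,"ax":0,"ay":0,"az":0,"hand":255}]'; python3 -m crank '[{"tx":0,"ty":0,"tz":-5,"ax":0,"ay":0,"az":0,"hand":255},{"tx":0,"ty":0,"tz":-20,"ax":0,"ay":0,"az":0,"hand":255},{"tx":0,"ty":0,"tz":-50,"ax":0,"ay":0,"az":0,"hand":255},{"tx":0,"ty":0,"tz":-85,"ax":0,"ay":0,"az":0,"hand":255},{"tx":0,"ty":0,"tz":-120,"ax":0,"ay":0,"az":0,"hand":255},{"tx":0,"ty":0,"tz":-140,"ax":0,"ay":0,"az":0,"hand":255},{"tx":0,"ty":0,"tz":-140,"ax":0,"ay":0,"az":0,"hand":255},{"tx":0,"ty":0,"tz":-140,"ax":0,"ay":0,"az":0,"hand":255},{"tx":0,"ty":0,"tz":-140,"ax":0,"ay":0,"az":0,"hand":255}]'; python3 d.py .5945 -.1637 .15 10.2 12
```

```text
time: 4.73
tool_pos: [0.5448, 0.2353, 0.0106]
ee_rot: [[0.239, 0.971, -0.0], [0.971, -0.239, -0.0], [-0.0, -0.0, -1.0]]
wrist_force: [0.6, -0.0, -1.7]
width: 0.024
finger_force: 30.0
time: 5.48
tool_pos: [0.5436, 0.2348, 0.1493]
ee_rot: [[0.239, 0.971, -0.002], [0.971, -0.239, -0.001], [-0.001, -0.002, -1.0]]
wrist_force: [0.3, 0.6, -3.8]
width: 0.0242
finger_force: 30.0
t [-374.88  144.52   -0.42] a [-0.2085  0.0448 -0.4174] F [ 0.3  0.6 -3.8] w 0.0242 t 5.4833
```

Lifted: width 24 mm, pad force 30 N. Now to the jig, tilting by 11° on the way.

```bash
cat > n.py <<'E'
import sys
from h import *
from scipy.spatial.transform import Rotation as Ro
# n.py nose_x nose_y nose_z(mm, nest) tilt(deg) [yaw offset]: delta from measured pose ; env G = TCP in plate frame
N=np.array([.5945,-.1637,0]); Y=10.2; G=np.array([0,0,10.6])
a=list(map(float,sys.argv[1:])); s=readout.read_state(); R=np.array(s["ee_rot"]); p=np.array(s["tool_pos"])
Rn=Ro.from_euler("z",Y,degrees=True).as_matrix()
Rp=Rn@Ro.from_euler("y",-a[3],degrees=True).as_matrix()
Rt=np.c_[Rp[:,1],Rp[:,0],-Rp[:,2]]
tgt=N+(Rn@np.array(a[:3])+Rp@(G-[-60,0,0]))/1000
print("TGT t",(R.T@(tgt-p)*1000).round(2),"a",Ro.from_matrix(R.T@Rt).as_rotvec().round(4))
Rc=np.c_[R[:,1],R[:,0],-R[:,2]]; Q=Rn.T@Rc
nose=Rn.T@(p-N)*1000+Q@(np.array([-60,0,0])-G); tail=nose+Q@[120,0,0]
print("NOW nose",nose.round(2),"tail",tail.round(2),"tilt",np.degrees(np.arcsin(Q[2,0])).round(2),"yaw",np.degrees(np.arctan2(Q[1,0],Q[0,0])).round(2),"F nest",(Rn.T@np.array(s["wrist_force"])).round(1),"M nest",(Rn.T@np.array(s["wrist_torque"])).round(2),"w",round(s["width"],4),"t",round(s["time"],2))
E
python3 n.py -44 0 120 11
python3 -m crank '[{"tx":-37,"ty":14,"tz":0,"ax":0,"ay":0,"az":-0.05,"hand":255},{"tx":-75,"ty":29,"tz":0,"ax":-0.04,"ay":0.01,"az":-0.1,"hand":255},{"tx":-112,"ty":43,"tz":0,"ax":-0.08,"ay":0.017,"az":-0.16,"hand":255},{"tx":-150,"ty":58,"tz":0,"ax":-0.12,"ay":0.025,"az":-0.21,"hand":255},{"tx":-187,"ty":72,"tz":0,"ax":-0.16,"ay":0.034,"az":-0.27,"hand":255},{"tx":-225,"ty":87,"tz":0,"ax":-0.19,"ay":0.041,"az":-0.32,"hand":255},{"tx":-262,"ty":101,"tz":0,"ax":-0.19,"ay":0.041,"az":-0.38,"hand":255},{"tx":-300,"ty":120,"tz":0,"ax":-0.19,"ay":0.041,"az":-0.417,"hand":255},{"tx":-335,"ty":140,"tz":0,"ax":-0.19,"ay":0.041,"az":-0.417,"hand":255},{"tx":-365,"ty":155,"tz":0,"ax":-0.19,"ay":0.041,"az":-0.417,"hand":255}]'; python3 n.py -44 0 120 11
```

```text
TGT t [-369.63  156.3     7.69] a [-0.1913  0.0412 -0.4177]
NOW nose [-34.32 425.65 138.85] tail [ 75.3  376.83 138.62] tilt -0.11 yaw -24.01 F nest [ 0.4  0.5 -3.8] M nest [-0.02  0.06 -0.01] w 0.0242 t 5.48
time: 6.32
tool_pos: [0.6072, -0.1587, 0.1482]
ee_rot: [[-0.175, 0.967, 0.185], [0.984, 0.172, 0.035], [0.002, 0.189, -0.982]]
wrist_force: [0.7, -0.3, -2.4]
width: 0.0237
finger_force: 30.0
TGT t [-2.66 -1.64  6.13] a [-0.0022 -0.0017 -0.0021]
NOW nose [-43.59   2.79 126.46] tail [ 74.25   2.54 149.1 ] tilt 10.87 yaw -0.12 F nest [ 0.6 -0.4 -2.4] M nest [ 0.    0.13 -0.05] w 0.0237 t 6.32
```

```bash
python3 -m crank '[{"tx":-2.5,"ty":0,"tz":0,"ax":0,"ay":0,"az":0,"hand":255},{"tx":-2.5,"ty":0,"tz":0,"ax":0,"ay":0,"az":0,"hand":255},{"tx":-2.5,"ty":0,"tz":0,"ax":0,"ay":0,"az":0,"hand":255},{"tx":-2.5,"ty":0,"tz":0,"ax":0,"ay":0,"az":0,"hand":255}]' >/dev/null; python3 n.py -43 0 36 11
```

```text
TGT t [ -4.52 -17.17  89.67] a [-0.0019 -0.0024 -0.0001]
NOW nose [-43.13   4.33 127.41] tail [ 74.7    4.32 150.09] tilt 10.89 yaw -0.01 F nest [ 0.1  1.4 -2.6] M nest [-0.02  0.17  0.01] w 0.0238 t 6.65
```

```bash
python3 -m crank '[{"tx":-2,"ty":-5,"tz":28,"ax":0,"ay":0,"az":0,"hand":255},{"tx":-4,"ty":-11,"tz":58,"ax":0,"ay":0,"az":0,"hand":255},{"tx":-4.5,"ty":-16,"tz":82,"ax":0,"ay":0,"az":0,"hand":255},{"tx":-4.5,"ty":-17,"tz":89,"ax":0,"ay":0,"az":0,"hand":255},{"tx":-4.5,"ty":-17,"tz":89,"ax":0,"ay":0,"az":0,"hand":255},{"tx":-4.5,"ty":-17,"tz":89,"ax":0,"ay":0,"az":0,"hand":255},{"tx":-4.5,"ty":-17,"tz":89,"ax":0,"ay":0,"az":0,"hand":255},{"tx":-4.5,"ty":-17,"tz":89,"ax":0,"ay":0,"az":0,"hand":255}]' >/dev/null; python3 n.py -43 0 24 11
python3 - <<'E'
from h import *
d=cam("side"); save(d,"side1"); w=cam("wrist"); save(w,"w5")
c=d["pixels"][220:350,330:500]; cv2.imwrite("pics/c2.png",np.hstack([cv2.resize(c,(400,306),interpolation=cv2.INTER_CUBIC),cv2.resize(w["pixels"],(400,306))]))
E
```

```text
TGT t [ 2.18 -5.56 15.23] a [0.0035 0.0007 0.    ]
NOW nose [-40.42  -2.18  39.82] tail [77.29 -2.18 63.13] tilt 11.2 yaw 0.0 F nest [-0.2 -0.3 -2.6] M nest [-0.    0.18  0.02] w 0.0239 t 7.32
```

View pics/c2.png

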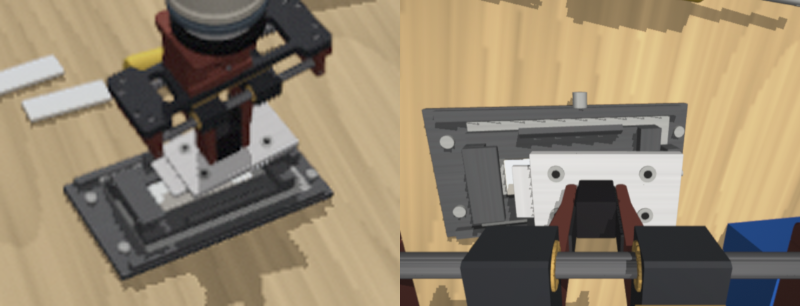

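Pictures: the plate is gripped square and tilted above the jig. The lip bar is at wrist crop (480,190) and the tongue at (515,180), pointing at the lip. I'll measure how the plate sits relative to the nest in this one view.

Run:
```python
from h import *
from scipy.spatial.transform import Rotation as Ro
N=np.array([.5945,-.1637,0]); Rn=Ro.from_euler("z",10.2,degrees=True).as_matrix()
g=load("w5"); C=(cloud(g)-N)@Rn*1000; b=g["pixels"].min(2)
vv=np.mgrid[0:480,0:640][0]
P=C.reshape(-1,3); br=b.ravel()
# lip free edge & ends, +y guide inner edge
L=P[(abs(P[:,2]-34)<1.5)&(P[:,0]<-40)&(P[:,0]>-85)&(abs(P[:,1])<40)&(br<120)]
print("lip",len(L),np.percentile(L[:,0],[1,99]),np.percentile(L[:,1],[1,99]),np.median(L[:,2]))
G=P[(abs(P[:,2]-32)<1.2)&(P[:,0]>-33)&(P[:,0]<43)&(abs(P[:,1]-34)<6)&(br<120)]
print("guide+",len(G),np.percentile(G[:,0],[1,99]),np.percentile(G[:,1],[1,50,99]))
W=P[(br>140)&(P[:,2]>36)&(P[:,2]<90)&(abs(P[:,1])<45)&(abs(P[:,0]-5)<90)]
A=np.c_[W[:,:2],np.ones(len(W))]; c=None; w=np.ones(len(W),bool)
for _ in range(8):
    c=np.linalg.lstsq(A[w],W[w,2],rcond=None)[0]; w=abs(W[:,2]-A@c)<1
print("plate top plane dz/dx,dy",c,"deg",np.degrees(np.arctan(c[:2])),w.sum())
M=W[w]; print("main x",np.percentile(M[:,0],[.5,99.5]),"y",np.percentile(M[:,1],[.5,99.5]))
for lo,hi in((-30,-10),(0,20),(30,50)):
    q=M[(M[:,0]>lo)&(M[:,0]<hi)]; print(" +y edge",lo,np.percentile(q[:,1],99) if len(q) else None)
T=W[~w&(W[:,2]<A@c-2)&(W[:,2]>A@c-5)]; print("tongue",len(T),np.percentile(T[:,0],[1,99]),np.percentile(T[:,1],[1,99]),np.percentile(T[:,2],[1,99]))
```

```text
lip 5956 [-74.41287632 -50.88783064] [-28.9522126   29.80849593] 34.51046479881666
guide+ 822 [-32.30293509  42.27110095] [36.91691698 38.72404303 39.96494976]
plate top plane dz/dx,dy [ 1.96942571e-01 -1.69789426e-03  5.63110464e+01] deg [11.14139368 -0.09728208] 15721
main x [-26.83552477  76.01249873] y [-25.61308188  28.5192565 ]
 +y edge -30 28.29016412135338
 +y edge 0 28.510630122509205
 +y edge 30 28.401614516689836
tongue 2721 [-40.10853061  71.01330924] [-20.79464258  28.74753863] [44.49504223 67.05575847]
```

Wrist view agrees with the model: lip edge at −50.9 and plate centre y ≈ −1.6 to −2. I'll shift +2 in y, go down, then feel for the floor.

```bash
python3 -m crank '[{"tx":1,"ty":-3,"tz":7,"ax":0,"ay":0,"az":0,"hand":255},{"tx":2,"ty":-5,"tz":12,"ax":0,"ay":0,"az":0,"hand":255},{"tx":2,"ty":-5.5,"tz":15,"ax":0,"ay":0,"az":0,"hand":255},{"tx":2,"ty":-5.5,"tz":15,"ax":0,"ay":0,"az":0,"hand":255},{"tx":2,"ty":-5.5,"tz":15,"ax":0,"ay":0,"az":0,"hand":255},{"tx":2,"ty":-5.5,"tz":15,"ax":0,"ay":0,"az":0,"hand":255}]' >/dev/null; python3 n.py -43 0 21 11; python3 -m crank '[{"tx":0,"ty":0,"tz":0,"ax":0,"ay":0,"az":0,"hand":255},{"tx":0,"ty":0,"tz":0,"ax":0,"ay":0,"az":0,"hand":255},{"tx":0,"ty":0,"tz":0,"ax":0,"ay":0,"az":0,"hand":255},{"tx":0,"ty":0,"tz":0,"ax":0,"ay":0,"az":0,"hand":255}]' >/dev/null; python3 n.py -43 0 21 11
```

```text
TGT t [-0.04  0.94  1.49] a [ 0.0008 -0.0006 -0.0009]
NOW nose [-44.19   0.1   22.24] tail [ 7.359e+01 -1.000e-02  4.523e+01] tilt 11.05 yaw -0.05 F nest [-0.2 -0.6 -2.5] M nest [0.04 0.15 0.04] w 0.024 t 7.92
TGT t [-0.02  0.8   1.76] a [ 0.0012 -0.0004 -0.0008]
NOW nose [-44.1    0.07  22.5 ] tail [ 7.367e+01 -2.000e-02  4.554e+01] tilt 11.07 yaw -0.04 F nest [ 1.2  0.5 -2. ] M nest [-0.01  0.24  0.04] w 0.0237 t 8.25
```

```bash
python3 -m crank '[{"tx":0,"ty":-0.2,"tz":1,"ax":0,"ay":0,"az":0,"hand":255},{"tx":0,"ty":-0.4,"tz":2,"ax":0,"ay":0,"az":0,"hand":255},{"tx":0,"ty":-0.4,"tz":2,"ax":0,"ay":0,"az":0,"hand":255},{"tx":0,"ty":-0.4,"tz":2,"ax":0,"ay":0,"az":0,"hand":255}]' >/dev/null; python3 n.py -43 0 21 11; python3 -m crank '[{"tx":0,"ty":-0.2,"tz":0.7,"ax":0,"ay":0,"az":0,"hand":255},{"tx":0,"ty":-0.2,"tz":0.7,"ax":0,"ay":0,"az":0,"hand":255},{"tx":0,"ty":-0.2,"tz":0.7,"ax":0,"ay":0,"az":0,"hand":255}]' >/dev/null; python3 n.py -43 0 21 11
```

```text
TGT t [-0.15  1.44 -0.48] a [ 0.0007 -0.0007 -0.0008]
NOW nose [-44.31   0.2   20.21] tail [73.47  0.11 43.2 ] tilt 11.04 yaw -0.04 F nest [-0.1  0.5 -2.6] M nest [-0.02  0.14  0.  ] w 0.024 t 8.58
TGT t [-0.03  1.37 -0.92] a [ 0.0012 -0.0004 -0.0007]
NOW nose [-44.15   0.08  19.77] tail [ 7.362e+01 -1.000e-02  4.280e+01] tilt 11.07 yaw -0.04 F nest [-0.  -0.1 -0.9] M nest [0.05 0.26 0.02] w 0.0239 t 8.83
```

```bash
for i in 1 2; do python3 -m crank '[{"tx":0,"ty":-0.1,"tz":0.4,"ax":0,"ay":0,"az":0,"hand":255},{"tx":0,"ty":-0.1,"tz":0.4,"ax":0,"ay":0,"az":0,"hand":255},{"tx":0,"ty":-0.1,"tz":0.4,"ax":0,"ay":0,"az":0,"hand":255}]' >/dev/null; python3 n.py -43 0 21 11|tail -1; done
```

```text
NOW nose [-44.11   0.05  19.48] tail [ 7.365e+01 -5.000e-02  4.254e+01] tilt 11.08 yaw -0.04 F nest [-0.9  0.2  2.5] M nest [ 0.1   0.4  -0.02] w 0.024 t 9.08
NOW nose [-4.407e+01  2.000e-02  1.930e+01] tail [ 7.369e+01 -6.000e-02  4.237e+01] tilt 11.08 yaw -0.04 F nest [-1.2  0.9  5.8] M nest [ 0.22  0.64 -0.07] w 0.0237 t 9.33
```

Floor contact at model z ≈ 19.6. I'll ease off to a very light touch and slide under the lip.

```bash
python3 -m crank '[{"tx":0,"ty":0.1,"tz":-0.6,"ax":0,"ay":0,"az":0,"hand":255},{"tx":0,"ty":-2,"tz":-1,"ax":0,"ay":0,"az":0,"hand":255},{"tx":0,"ty":-4,"tz":-1.4,"ax":0,"ay":0,"az":0,"hand":255},{"tx":0,"ty":-6,"tz":-1.8,"ax":0,"ay":0,"az":0,"hand":255},{"tx":0,"ty":-7,"tz":-2,"ax":0,"ay":0,"az":0,"hand":255},{"tx":0,"ty":-7,"tz":-2,"ax":0,"ay":0,"az":0,"hand":255}]' >/dev/null; python3 n.py -57 0 19.8 11; python3 -m crank '[{"tx":0,"ty":-1.5,"tz":-0.3,"ax":0,"ay":0,"az":0,"hand":255},{"tx":0,"ty":-3,"tz":-0.6,"ax":0,"ay":0,"az":0,"hand":255},{"tx":0,"ty":-4,"tz":-0.8,"ax":0,"ay":0,"az":0,"hand":255},{"tx":0,"ty":-4,"tz":-0.8,"ax":0,"ay":0,"az":0,"hand":255},{"tx":0,"ty":-4,"tz":-0.8,"ax":0,"ay":0,"az":0,"hand":255}]' >/dev/null; python3 n.py -61 0 19.8 11
```

```text
TGT t [ 0.12 -5.27 -1.2 ] a [ 0.0014 -0.0002 -0.0008]
NOW nose [-51.56  -0.08  19.56] tail [66.2  -0.17 42.61] tilt 11.08 yaw -0.04 F nest [ 1.5 -0.3  0.9] M nest [-0.1  -0.01  0.  ] w 0.024 t 9.83
TGT t [-0.04 -5.07 -1.25] a [ 0.0009 -0.0005 -0.0007]
NOW nose [-55.77   0.08  19.5 ] tail [62.01 -0.   42.5 ] tilt 11.05 yaw -0.04 F nest [ 1.7 -0.6  2.6] M nest [-0.03 -0.04  0.02] w 0.0242 t 10.25
```

```bash
python3 -m crank '[{"tx":0,"ty":-1,"tz":-0.5,"ax":0,"ay":0,"az":0,"hand":255},{"tx":0,"ty":-2,"tz":-0.7,"ax":0,"ay":0,"az":0,"hand":255},{"tx":0,"ty":-3,"tz":-0.9,"ax":0,"ay":0,"az":0,"hand":255},{"tx":0,"ty":-3,"tz":-0.9,"ax":0,"ay":0,"az":0,"hand":255},{"tx":0,"ty":-3,"tz":-0.9,"ax":0,"ay":0,"az":0,"hand":255}]' >/dev/null; python3 n.py -61 0 19.8 11; for i in 1 2; do python3 -m crank '[{"tx":0,"ty":-0.4,"tz":-0.1,"ax":0,"ay":0,"az":0,"hand":255},{"tx":0,"ty":-0.7,"tz":-0.15,"ax":0,"ay":0,"az":0,"hand":255},{"tx":0,"ty":-0.7,"tz":-0.15,"ax":0,"ay":0,"az":0,"hand":255}]' >/dev/null; python3 n.py -61 0 19.8 11|tail -1;done
```

```text
TGT t [-0.28 -1.69 -0.54] a [ 0.0001 -0.001  -0.0007]
NOW nose [-59.24   0.33  19.58] tail [58.55  0.24 42.49] tilt 11.01 yaw -0.04 F nest [ 0.6 -0.6  1.1] M nest [-0.01  0.05 -0.02] w 0.0238 t 10.67
NOW nose [-59.62   0.22  19.67] tail [58.16  0.12 42.66] tilt 11.04 yaw -0.05 F nest [1.5 0.1 0.5] M nest [ 0.01 -0.07 -0.05] w 0.0237 t 10.92
NOW nose [-60.35   0.21  19.7 ] tail [57.43  0.12 42.68] tilt 11.04 yaw -0.04 F nest [ 1.2 -0.2  0.3] M nest [ 0.01 -0.03 -0.04] w 0.0238 t 11.17
```

```bash
for i in 1 2 3; do python3 -m crank '[{"tx":0,"ty":-0.3,"tz":-0.05,"ax":0,"ay":0,"az":0,"hand":255},{"tx":0,"ty":-0.5,"tz":-0.1,"ax":0,"ay":0,"az":0,"hand":255},{"tx":0,"ty":-0.5,"tz":-0.1,"ax":0,"ay":0,"az":0,"hand":255}]' >/dev/null; python3 n.py -61 0 19.8 11|tail -1;done
```

```text
NOW nose [-60.86   0.18  19.71] tail [56.92  0.09 42.69] tilt 11.04 yaw -0.04 F nest [ 1.3 -0.7 -0.9] M nest [ 0.04 -0.06 -0.02] w 0.0237 t 11.42
NOW nose [-61.07   0.16  19.74] tail [5.669e+01 5.000e-02 4.279e+01] tilt 11.07 yaw -0.05 F nest [ 3.1  0.8 -2.4] M nest [ 0.1  -0.32 -0.1 ] w 0.0241 t 11.67
NOW nose [-61.11   0.11  19.82] tail [ 5.664e+01 -1.000e-02  4.295e+01] tilt 11.11 yaw -0.06 F nest [ 4.9  0.4 -4.2] M nest [ 0.27 -0.84  0.03] w 0.0237 t 11.92
```

Stop touched at ≈5 N with nose at −61.1. Back off slightly, then rotate about the nose in stages, watching force.

```bash
python3 n.py -60.7 0.1 19.7 9; python3 n.py -60.5 0.1 19.7 7.5|head -1
```

```text
TGT t [0.05 0.73 2.42] a [ 0.0369 -0.0002 -0.001 ]
NOW nose [-61.11   0.11  19.82] tail [ 5.664e+01 -1.000e-02  4.295e+01] tilt 11.11 yaw -0.06 F nest [ 4.9  0.4 -4.2] M nest [ 0.27 -0.84  0.03] w 0.0237 t 11.92
TGT t [0.05 1.13 4.04] a [ 0.0631 -0.0002 -0.001 ]
```

```bash
python3 -m crank '[{"tx":0,"ty":0.8,"tz":0.2,"ax":0,"ay":0,"az":0,"hand":255},{"tx":0,"ty":1.0,"tz":1.0,"ax":0.012,"ay":0,"az":0,"hand":255},{"tx":0,"ty":1.2,"tz":1.8,"ax":0.025,"ay":0,"az":0,"hand":255},{"tx":0,"ty":1.4,"tz":2.5,"ax":0.037,"ay":0,"az":0,"hand":255},{"tx":0,"ty":1.4,"tz":2.5,"ax":0.037,"ay":0,"az":0,"hand":255},{"tx":0,"ty":1.4,"tz":2.5,"ax":0.037,"ay":0,"az":0,"hand":255}]' >/dev/null; python3 n.py -60.6 0.1 19.7 7
```

```text
TGT t [-0.11  0.62  1.93] a [ 0.0329 -0.0008 -0.0002]
NOW nose [-60.9    0.23  19.6 ] tail [57.66  0.2  38.14] tilt 8.88 yaw -0.01 F nest [-0.2 -0.3  0.7] M nest [-0.09  0.29  0.03] w 0.0238 t 12.42
```

```bash
python3 -m crank '[{"tx":0,"ty":0.2,"tz":0.5,"ax":0.011,"ay":0,"az":0,"hand":255},{"tx":0,"ty":0.4,"tz":1.2,"ax":0.022,"ay":0,"az":0,"hand":255},{"tx":0,"ty":0.6,"tz":1.9,"ax":0.033,"ay":0,"az":0,"hand":255},{"tx":0,"ty":0.6,"tz":1.9,"ax":0.033,"ay":0,"az":0,"hand":255},{"tx":0,"ty":0.6,"tz":1.9,"ax":0.033,"ay":0,"az":0,"hand":255}]' >/dev/null; python3 n.py -60.5 0.1 19.7 5;  python3 -m crank '[{"tx":0,"ty":0.1,"tz":0.5,"ax":0.009,"ay":0,"az":0,"hand":255},{"tx":0,"ty":0.2,"tz":1,"ax":0.018,"ay":0,"az":0,"hand":255},{"tx":0,"ty":0.2,"tz":1,"ax":0.018,"ay":0,"az":0,"hand":255},{"tx":0,"ty":0.2,"tz":1,"ax":0.018,"ay":0,"az":0,"hand":255}]' >/dev/null; python3 n.py -60.5 0.1 19.7 5
```

```text
TGT t [-0.16  0.53  2.07] a [ 0.0348 -0.0009 -0.0004]
NOW nose [-60.69   0.29  19.65] tail [58.42  0.24 34.26] tilt 6.99 yaw -0.02 F nest [-1.2 -0.4  0.5] M nest [-0.07  0.51  0.01] w 0.0239 t 12.83
TGT t [-0.04  0.02  1.2 ] a [ 0.0175 -0.0006 -0.0005]
NOW nose [-60.36   0.17  19.86] tail [58.98  0.11 32.41] tilt 6.0 yaw -0.03 F nest [-1.4  0.5  0.6] M nest [-0.02  0.3   0.05] w 0.0239 t 13.17
```

```bash
python3 -m crank '[{"tx":0,"ty":0,"tz":0.6,"ax":0.009,"ay":0,"az":0,"hand":255},{"tx":0,"ty":0,"tz":1.2,"ax":0.018,"ay":0,"az":0,"hand":255},{"tx":0,"ty":0,"tz":1.2,"ax":0.018,"ay":0,"az":0,"hand":255},{"tx":0,"ty":0,"tz":1.2,"ax":0.018,"ay":0,"az":0,"hand":255}]' >/dev/null; python3 n.py -60.3 0.1 19.7 3;  python3 -m crank '[{"tx":0,"ty":0,"tz":0.5,"ax":0.009,"ay":0,"az":0,"hand":255},{"tx":0,"ty":0.1,"tz":1,"ax":0.018,"ay":0,"az":0,"hand":255},{"tx":0,"ty":0.1,"tz":1,"ax":0.018,"ay":0,"az":0,"hand":255},{"tx":0,"ty":0.1,"tz":1,"ax":0.018,"ay":0,"az":0,"hand":255}]' >/dev/null; python3 n.py -60.3 0.1 19.7 2
```

```text
TGT t [0.01 0.66 2.09] a [ 0.0341 -0.0007 -0.0005]
NOW nose [-60.63   0.13  19.71] tail [58.92  0.06 30.08] tilt 4.95 yaw -0.03 F nest [-2.9 -0.8  1.5] M nest [-0.07  0.68 -0.04] w 0.0237 t 13.5
TGT t [-0.02  0.7   2.09] a [ 0.0336 -0.0007 -0.0005]
NOW nose [-60.68   0.15  19.74] tail [59.04  0.1  27.96] tilt 3.93 yaw -0.03 F nest [-2.1 -1.   0.4] M nest [-0.12  0.67 -0.02] w 0.024 t 13.83
```

```bash
python3 -m crank '[{"tx":0,"ty":0.1,"tz":0.5,"ax":0.009,"ay":0,"az":0,"hand":255},{"tx":0,"ty":0.2,"tz":1,"ax":0.018,"ay":0,"az":0,"hand":255},{"tx":0,"ty":0.3,"tz":1.5,"ax":0.026,"ay":0,"az":0,"hand":255},{"tx":0,"ty":0.4,"tz":2,"ax":0.034,"ay":0,"az":0,"hand":255},{"tx":0,"ty":0.4,"tz":2,"ax":0.034,"ay":0,"az":0,"hand":255},{"tx":0,"ty":0.4,"tz":2,"ax":0.034,"ay":0,"az":0,"hand":255}]' >/dev/null; python3 n.py -60.2 0.1 19.7 0.5;  python3 -m crank '[{"tx":0,"ty":0,"tz":0.5,"ax":0.009,"ay":0,"az":0,"hand":255},{"tx":0,"ty":0.1,"tz":1,"ax":0.018,"ay":0,"az":0,"hand":255},{"tx":0,"ty":0.1,"tz":1,"ax":0.018,"ay":0,"az":0,"hand":255},{"tx":0,"ty":0.1,"tz":1,"ax":0.018,"ay":0,"az":0,"hand":255}]' >/dev/null; python3 n.py -60.2 0.1 19.7 0
```

```text
TGT t [-0.06  0.69  1.66] a [ 0.0257 -0.0007 -0.0004]
NOW nose [-60.64   0.19  19.8 ] tail [59.29  0.14 23.94] tilt 1.97 yaw -0.02 F nest [-2.1  0.3 -0.5] M nest [-0.1   0.73 -0.04] w 0.0237 t 14.33
TGT t [-0.04  0.52  1.19] a [ 0.0168 -0.0007 -0.0005]
NOW nose [-60.56   0.17  19.87] tail [59.43  0.11 21.88] tilt 0.96 yaw -0.03 F nest [-2.   0.  -0.9] M nest [-0.04  0.49 -0.01] w 0.0241 t 14.67
```

```bash
python3 -m crank '[{"tx":0,"ty":0.1,"tz":0.6,"ax":0.009,"ay":0,"az":0,"hand":255},{"tx":0,"ty":0.2,"tz":1.2,"ax":0.017,"ay":0,"az":0,"hand":255},{"tx":0,"ty":0.2,"tz":1.2,"ax":0.017,"ay":0,"az":0,"hand":255},{"tx":0,"ty":0.2,"tz":1.2,"ax":0.017,"ay":0,"az":0,"hand":255}]' >/dev/null; python3 n.py -60.2 0.1 19.7 0;  python3 -m crank '[{"tx":0,"ty":0,"tz":0.4,"ax":0.002,"ay":0,"az":0,"hand":255},{"tx":0,"ty":0,"tz":0.6,"ax":0.004,"ay":0,"az":0,"hand":255},{"tx":0,"ty":0,"tz":0.6,"ax":0.004,"ay":0,"az":0,"hand":255}]' >/dev/null; python3 n.py -60.2 0.1 19.7 0
```

```text
TGT t [ 0.12 -0.2   0.32] a [ 0.0007 -0.0003 -0.0006]
NOW nose [-6.000e+01  2.000e-02  1.998e+01] tail [ 6.000e+01 -5.000e-02  2.007e+01] tilt 0.04 yaw -0.03 F nest [-0.3  0.8  0.4] M nest [-0.05  0.31 -0.03] w 0.0242 t 15.0
TGT t [ 0.14 -0.18  0.34] a [-0.0029 -0.0003 -0.0008]
NOW nose [-6.005e+01  1.000e-02  2.022e+01] tail [59.95 -0.08 19.87] tilt -0.17 yaw -0.04 F nest [-3.8  1.5  7.6] M nest [ 0.2   0.09 -0.02] w 0.0235 t 15.25
```

Flat and pressed lightly (≈10 N). I'll check the catch before letting go.

Run:
```python
from h import *
d=cam("side"); save(d,"side2"); w=cam("wrist"); save(w,"w6")
c=d["pixels"][235:340,355:480]; v=w["pixels"]; cv2.imwrite("pics/c3.png",np.hstack([cv2.resize(c,(400,336),interpolation=cv2.INTER_CUBIC),cv2.resize(v[200:410,270:520],(400,336),interpolation=cv2.INTER_CUBIC)]))
```

```text
(no output)
```

View pics/c3.png

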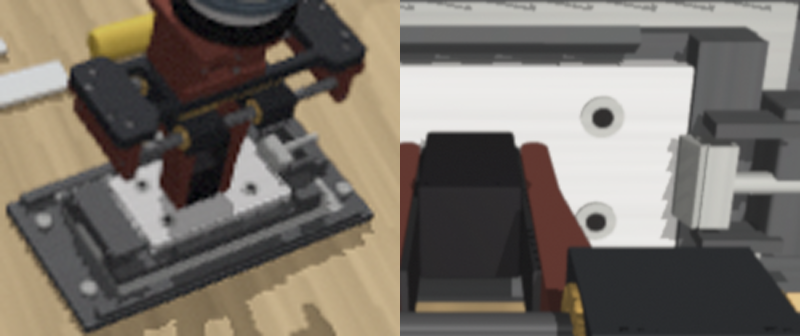

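The plate lies flat, its tongue is under the lip and the tooth overlaps its tail (crop: tooth 670–735, plate edge 692). Release partially so the fingers clear the lip and catch, then go up.

```bash
python3 -m crank '[{"tx":0,"ty":0,"tz":-0.4,"ax":0,"ay":0,"az":0,"hand":255},{"tx":0,"ty":0,"tz":-0.4,"ax":0,"ay":0,"az":0,"hand":150},{"tx":0,"ty":0,"tz":-0.4,"ax":0,"ay":0,"az":0,"hand":140},{"tx":0,"ty":0,"tz":-0.4,"ax":0,"ay":0,"az":0,"hand":140},{"tx":0,"ty":0,"tz":-0.4,"ax":0,"ay":0,"az":0,"hand":140},{"tx":0,"ty":0,"tz":-0.4,"ax":0,"ay":0,"az":0,"hand":140}]'|tail -3; python3 -m crank '[{"tx":0,"ty":0,"tz":-6,"ax":0,"ay":0,"az":0,"hand":140},{"tx":0,"ty":0,"tz":-20,"ax":0,"ay":0,"az":0,"hand":140},{"tx":0,"ty":0,"tz":-45,"ax":0,"ay":0,"az":0,"hand":140},{"tx":0,"ty":0,"tz":-80,"ax":0,"ay":0,"az":0,"hand":140},{"tx":-20,"ty":0,"tz":-110,"ax":0,"ay":0,"az":0,"hand":140},{"tx":-40,"ty":0,"tz":-140,"ax":0,"ay":0,"az":0,"hand":140},{"tx":-40,"ty":0,"tz":-150,"ax":0,"ay":0,"az":0,"hand":140},{"tx":-40,"ty":0,"tz":-150,"ax":0,"ay":0,"az":0,"hand":140},{"tx":-40,"ty":0,"tz":-150,"ax":0,"ay":0,"az":0,"hand":140}]'
python3 - <<'E'
from h import *
w=cam("wrist"); save(w,"w7"); v=w["pixels"]; u,y=[int(a) for a in proj(w,np.array([.595,-.164,.03]))]; print(u,y)
x0=min(max(u-100,0),440);y0=min(max(y-75,0),330); cv2.imwrite("pics/c4.png",cv2.resize(v[y0:y0+150,x0:x0+200],(800,600),interpolation=cv2.INTER_CUBIC))
from scipy.spatial.transform import Rotation as Ro
N=np.array([.5945,-.1637,0]); Rn=Ro.from_euler("z",10.2,degrees=True).as_matrix()
P=((cloud(w)-N)@Rn*1000).reshape(-1,3); b=v.min(2).ravel(); m=(b>140)&(abs(P[:,0]-5)<60)&(abs(P[:,1])<40)&(P[:,2]>25)&(P[:,2]<34); q=P[m]
c=np.linalg.lstsq(np.c_[q[:,:2],np.ones(len(q))],q[:,2],rcond=None)[0]; print(len(q),c,np.percentile(q[:,0],[1,99]),np.percentile(q[:,1],[1,99]))
E
```

```text
wrist_force: [-1.0, -0.1, 0.1]
width: 0.0393
finger_force: 0.0
time: 16.6
tool_pos: [0.6012, -0.2026, 0.1805]
ee_rot: [[-0.176, 0.984, -0.004], [0.984, 0.176, 0.0], [0.001, -0.004, -1.0]]
wrist_force: [-0.6, 1.1, -0.5]
width: 0.0394
finger_force: 0.0
313 174
9126 [ 3.96570267e-03 -8.57298929e-04  2.84304838e+01] [-49.9986916  58.7191575] [-28.40101975  30.45305298]
```

View pics/c4.png

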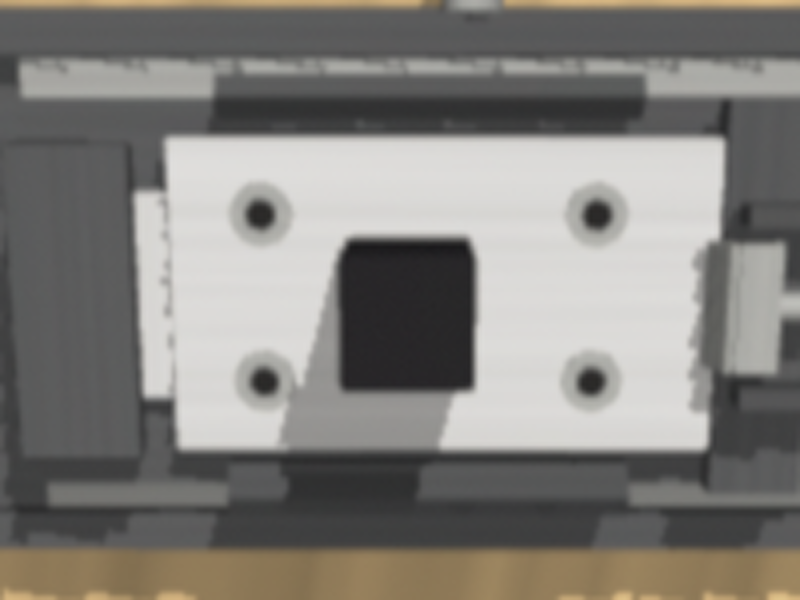

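Plate flat (0.2°), tongue under the lip, tooth over the tail at (705–725,305), knob free. One last numeric check of the catch against its starting position.

Run:
```python
from h import *
from scipy.spatial.transform import Rotation as Ro
N=np.array([.5945,-.1637,0]); Rn=Ro.from_euler("z",10.2,degrees=True).as_matrix()
for n in("w1","w2","w7"):
    P=((cloud(load(n))-N)@Rn*1000).reshape(-1,3); q=P[(abs(P[:,1])<9)&(P[:,0]>54)&(P[:,0]<80)&(P[:,2]>36.5)&(P[:,2]<42)]
    print(n,len(q),np.percentile(q[:,0],[2,50,90]).round(2),np.median(q[:,2]).round(2))
```

```text
w1 286 [60.12 66.68 74.86] 38.29
w2 295 [60.2  66.76 75.32] 38.29
w7 433 [60.05 66.55 74.78] 38.21
```

The catch is back at its starting position, i.e. closed.

```bash
python3 -c "
from station import finish_job
print(finish_job())"
```

```text
the job is handed in; nothing more can be done
None
```

The drill plate lies flat in the jig with its tongue under the lip, the catch is back at its starting position over the tail, and the job is handed in at about 17 s with the gripper clear.

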